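# Open the belt tensioner for fitting a belt

### The job

Get the belt-drive test stand ready for me to slip the belt on. First stand the loose green idler block upright on top of the stand's narrow raised rail, centred on it and lined up lengthways with it, and let go of it; then push the sprung blue tensioner arm back (its red post is there to push on), past the ratchet click and on until it meets its end stop. Finish while still holding the arm back there against its spring - do not let go - with the block still in place on its rail, and leave the other things on the bench where they are.

Things in the scene. Friction and masses are not known exactly. Their poses are not given: they have to be found in the camera images.
- stand: Aluminium base plate of the belt-drive test stand, fixed to the bench, 220 (x) x 280 (y) x 12 mm; origin at the centre of its underside, z up. In its frame: the dark steel rail stands at x 0, y +95 mm; the tensioner arm's pivot at x +20, y -60 mm; a low brass motor pulley (37 mm high) at x +50, y +30 mm.
- rail_top (a point): Centre of the flat top face of the narrow raised dark steel rail on the stand, 72 mm above the bench. The top is 70 mm long (its x axis, the same as the stand's x) and 22 mm wide (its y axis); plain, no lips. Below the top it is a wall of the same section down to the plate.
- idler_block: Loose idler block: green rectangular block 50 (x) x 34 (y) x 36 (z) mm with a white pulley (30 mm diameter, 14 mm high) upright in the middle of its top, 50 mm high overall, about 0.15 kg. Origin at the centre of its underside, z up. It is the same turned by half a turn. It starts standing upright on the bench.
- tensioner: Blue sprung tensioner arm of the stand with its white roller and red post; bar 12 mm wide, 8 mm thick. Origin on its vertical pivot axis, 12 mm above the bench; z up, its x axis points along the arm toward the post and turns with it: at joint 0 that is the stand's x axis turned by +2.69 rad (154 degrees) counter-clockwise.
- tensioner_angle (a joint): Angle of the blue tensioner arm about its vertical pivot, rad. 0 at rest; grows counter-clockwise seen from above, swinging the post away from the rail. The pawl clicks in at about 0.62 and catches the arm near 0.58 if it is let go; end stop (by the yellow pin) at 0.90. The spring pushes it back to 0: 3 N at the post at 0, growing to 12 N at 0.90; from 0.2 to the click the pawl adds up to 3 N.
- post (a point): Upright red post on the arm's free end, 16 mm diameter, 45 mm tall, on a white roller 30 mm across; this point is the centre of its lower end, 38 mm above the bench (top at 83 mm), 100 mm from the pivot axis. Its x axis points along the arm, away from the pivot. In the stand's frame it is at x -70, y -16 mm at rest, x -70, y -104 mm at the end stop.
- pawl_slide (a joint): Travel of the yellow sprung pawl slider on the stand, beyond the pivot from the post, m: 0 dropped in; it is pushed out to about 0.007 as the arm's tooth passes it and snaps back to 0 at the click. It works by itself.
- gauge_pod: Bystander: black twin-gauge box with amber dials, 45 x 72 x 42 mm, 0.25 kg; origin at the centre of its underside.
- screw_tin: Bystander: grey round tin, 48 mm diameter, 55 mm tall, 0.2 kg; origin at the centre of its underside.
- clasp_box: Bystander: light wooden box with a brass clasp, 80 x 130 x 50 mm, 0.35 kg; origin at the centre of its underside.
There are look-alikes about, which are no part of the job. Several things look just like the idler_block: the one meant starts nearest to the robot's base.

How it is judged:
By the outcome, as a careful person would: the job done as asked, in the order asked, and still so for the second after the job is handed in, while the arm keeps its last pose, push and grip.
It also fails if it takes over 51 s, if anything falls off the work surface, if the arm or the gripper's body presses on something with over 40 N, if the wrist force passes 120 N, or if a joint passes its speed limit or range.

### The arm

A 6-joint arm with a two-finger parallel gripper is mounted at the origin on the work surface. World frame = base frame: x ahead of the robot, y to its left, z up, the work surface at z = 0. Lengths are in mm, angles in rad, forces in N, time in s.
With the tool pointing down it reaches from about 275 to 1000 mm from the base axis. Payload 8.4 kg.
Tool frame: the origin (TCP) lies on the centre line of the jaws, within the pads' length; the fingertips stand 17 mm ahead of it and the grasp point (between the pads) lies 2 mm behind it (r.tcp_to_tips is the z of the fingertips in the tool frame, in mm); z points along the fingers, y is the direction in which the jaws open and shut (so a half turn about z gives the same grasp; the last joint's range is limited). The gripper opens to 85 mm and grips with 20 to 120 N. Pads are 22 mm wide; open, the fingers measure 114 mm over their backs; the gripper's body (76 mm by 85 mm) begins 54 mm behind the grasp point. The pads swing forward as they close: fully open they stand 13 mm farther back than shut.
Start: joints at [-1.324, 0.353, 1.633, -0, 1.155, -0.002], TCP at [153.899, -605.758, 248.281] pointing down, gripper open.
Joint ranges: [-2.63, 2.63], [-0.92, 2.1], [0.06, 2.66], [-1.3, 4.44], [0, 2.69], [-3.02, 3.02]. Speed limits (rad/s): [2.22, 2.22, 2.79, 3.14, 3.14, 3.14].

### API

Orientations are given as [roll, pitch, yaw] about the fixed x, y, z axes, in that order (R = Rz(yaw) Ry(pitch) Rx(roll)).
In Python, from rig import r, cams, job gives the robot as it stands.
- The arm moves only by the tool drive_tool, never from a script. Its argument "deltas" is a list of rows, each a list of 4 numbers: the shift along the tool's x, y, z in cm, then the turn about the tool's z in rad. In form: [[x, y, z, roll], ...]. A call has 1 to 12 rows; each row shifts and turns the commanded pose from where the row before left it, along the tool's axes as they then stand; what a row does not reach is not made up. A row lasts 1/12 s, in which the tool goes at most 41.7 mm and 7.16 degrees, less where a joint would pass 70% of its speed; a pose out of reach is approached as far as the arm can. A call with a gripper value outside its range is refused whole. "jaw" is the closure, from 0 (fully open) to 1 (shut), set as the call begins (left out, the last holds). The fingers move at their own pace and stop on an object; "force" is the grip in N (left out, the last holds). Time passes only in rows, so rows that do not move let the fingers close. It gives the time, the measured TCP pose, the force and the opening at its end, in the units of the state.
- r.sense(): the state, without advancing time (a new reading comes with each control period).
- cams.grab_frame(name): name is "scene" or "top" or "wrist"; returns (picture, depth): 384x512x3 uint8, red, green, blue; 384x512 float32, mm along the optical axis (not along the pixel's ray), 0 where there is no reading.
- cams.camera_params(name): a dict with "fx", "fy", "cx", "cy" (pixels), "R" (3x3) and "t" (3): a world point X has camera coordinates R X + t. Camera axes: x right, y down, z forward; pixel columns grow to the right and rows downward; lengths in mm; the calibration is good to about 2 mm. A picture is of the moment at which its call begins: read the wrist's pose just before it. camera_params takes no time and is no camera call; for the wrist camera it gives the pose at the moment of the call.
- job.sign_off(): hands the job in, once; it reports no verdict.
The state is a dict: "clock": time; "qpos": joint angles; "qvel": joint speeds; "joint_efforts": joint torques, N m; "eef_pos": TCP position; "tcp_rot": TCP orientation; "contact_force": force on the tool from outside, world axes, zero at the start; "wrist_torque": the same for the moment, N m; "opening": opening from 0.0 (shut) to 1.0 (fully open).
Only numpy, scipy, OpenCV 4.12 (cv2) and the standard library are available. Lean on these libraries where they do the work, as an engineer would, in place of code of your own. Each camera call takes 0.05 s, during which the arm holds its last target. There are 200 camera calls.

## Working session

There is one attempt and no reset: what is moved stays moved. The work goes in short steps, Python scripts to look and compute and a tool call to move; the robot and the scene stay as the last step left them, time stands still between calls to the robot, and variables do not carry over. Pictures are saved under pics/ and viewed, about 8 in all and at most 12, crops included, and the job is handed in when it is done.

Besides the shell and the picture viewer there is one more tool, called after "Emit:" as name([rows], argument=value, ...), one row to a line, values as JSON. drive_tool: Moves the arm, as the interface text tells. Its arguments: {"type":"object","properties":{"deltas":{"type":"array"},"jaw":{"type":"number"},"force":{"type":"number"}},"required":["deltas"]}

```bash
mkdir -p pics
cat > h.py <<'E'
import numpy as np,cv2
from rig import r,cams,job
def pts(name):
    p=cams.camera_params(name); im,d=cams.grab_frame(name)
    v,u=np.mgrid[:384,:512]
    c=np.stack([(u-p['cx'])/p['fx']*d,(v-p['cy'])/p['fy']*d,d],-1)
    w=(c-np.array(p['t']))@np.array(p['R'])
    w[d<=0]=np.nan
    return im,d,w
def save(im,f): cv2.imwrite('pics/'+f,cv2.cvtColor(im,cv2.COLOR_RGB2BGR))
E
python3 - <<'E'
from h import *
im,d,w=pts('top');np.savez('top.npz',im=im,w=w)
im2,d2,w2=pts('scene');np.savez('scene.npz',im=im2,w=w2)
save(cv2.resize(im,(800,600)),'top.png');save(im2,'scene.png')
print(r.sense()); print(cams.camera_params('top'))
for v in range(0,384,48):print([tuple(int(x) if x==x else -1 for x in w[v,u]) for u in range(0,512,85)])
E
```

```text
{'clock': 0.1, 'qpos': array([-1.32441482e+00,  3.53585178e-01,  1.63404870e+00,  3.82878030e-06,
        1.15518942e+00, -2.41259937e-03]), 'qvel': array([-1.32001711e-03, -1.05169311e-03, -7.97685486e-04,  7.77182861e-05,
       -3.56658371e-04,  1.55919174e-03]), 'joint_efforts': array([-5.46566716e-04, -6.06356478e+01, -3.42819965e+01,  1.35891571e-05,
        4.13124319e-03, -5.76575886e-06]), 'eef_pos': array([ 153.79383196, -605.3732258 ,  247.63754414]), 'tcp_rot': array([-3.14036202e+00, -6.46997474e-06,  2.48792557e-01]), 'contact_force': array([0.11858635, 0.42027311, 0.26885931]), 'wrist_torque': array([-0.00472125, -0.04259249,  0.01816819]), 'opening': 1.0001678981736446}
{'fx': 374.41322876703333, 'fy': 374.41322876703333, 'cx': 245.535799549696, 'cy': 188.92427364970214, 'R': array([[-0.00237022, -0.99946834, -0.03251802],
       [-0.99533941,  0.00549284, -0.09627712],
       [ 0.09640455,  0.03213827, -0.99482325]]), 't': array([  48.66032425,  540.44770434, 1034.57556391])}
[(1566, 1299, -655), (1559, 868, -660), (1554, 442, -667), (1548, 20, -673), (1553, -402, -696), (1550, -824, -708), (1548, -1245, -719)]
[(981, 801, 4), (978, 536, 2), (974, 275, 0), (966, 17, 5), (964, -235, 1), (958, -484, 3), (955, -732, 0)]
[(831, 795, 0), (826, 530, 3), (824, 273, 0), (820, 18, 2), (816, -231, 3), (813, -479, 0), (809, -721, 2)]
[(683, 787, -2), (679, 523, 5), (678, 270, 0), (670, 19, 23), (672, -227, 3), (670, -472, 1), (668, -713, 0)]
[(537, 774, 2), (536, 519, 1), (535, 268, -1), (533, 19, 11), (532, -224, 0), (531, -466, 0), (530, -703, 0)]
[(397, 763, 5), (396, 514, 0), (396, 265, 3), (395, 20, 0), (396, -216, 19), (395, -460, -1), (395, -695, -1)]
[(259, 756, 3), (260, 508, 2), (260, 263, 0), (261, 21, 0), (261, -218, -1), (262, -453, 0), (263, -685, 0)]
[(124, 750, 0), (127, 503, 3), (129, 260, 4), (129, 21, 0), (130, -214, -3), (133, -445, 3), (134, -675, 1)]
```

View pics/top.png

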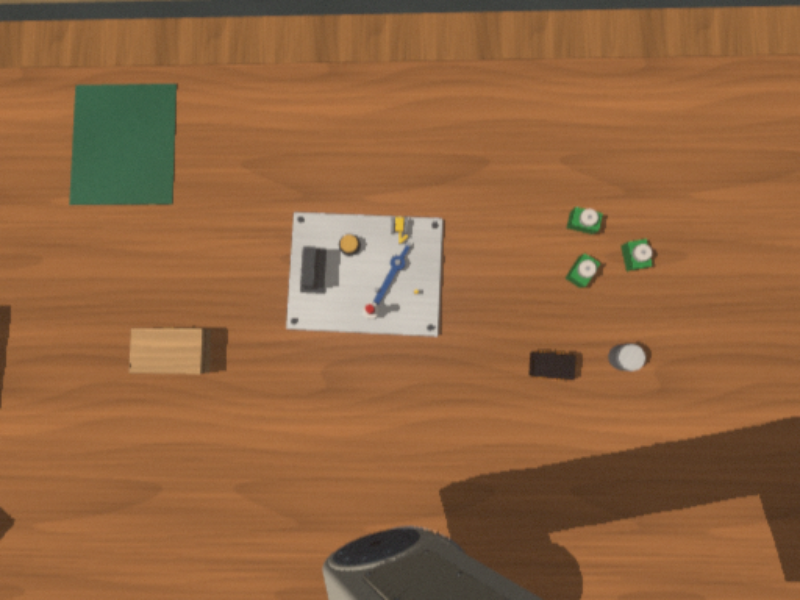

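View pics/scene.png

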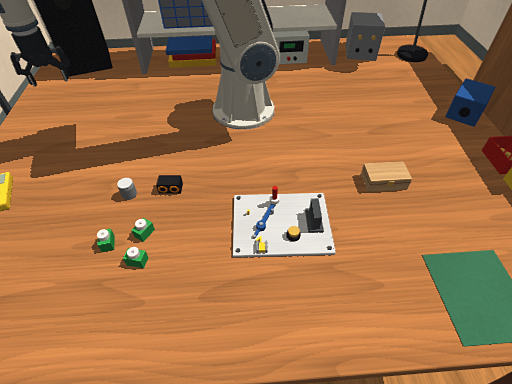

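Top view (up = +x, left = +y): stand with rail at (315,270) and red post (370,310). The three green blocks are at (585,270), (640,254) and (587,220). The gauge pod is at (553,365), the tin at (630,357) and the box at (165,350).

Run:
```python
from h import *
z=np.load('top.npz');im=z['im'];w=z['w']
hsv=cv2.cvtColor(im,cv2.COLOR_RGB2HSV);X,Y,Z=w[...,0],w[...,1],w[...,2]
def rect(m,n):
    p=w[m][:,:2].astype(np.float32); q=cv2.minAreaRect(p)
    print(n,len(p),'med',np.round(np.median(p,0)),'rect',np.round(q[0],1),np.round(q[1],1),round(q[2],1),'z',np.round(np.median(w[m][:,2]),1), 'R',np.round(np.hypot(*q[0])))
m=((hsv[...,0]>45)&(hsv[...,0]<85)&(hsv[...,1]>120)|(Z>44))&(Z>31)&(Z<58)&(Y<-280)&(X>450)&(X<900)
n,l,st,c=cv2.connectedComponentsWithStats(m.astype(np.uint8))
for i in range(1,n):
    if st[i,4]>20: rect(l==i,'blk'+str(np.round(c[i])))
reg=(X>480)&(X<850)&(Y>-180)&(Y<250)
rect(reg&(Z>66)&(Z<78)&(Y>60),'rail')
rect(reg&(hsv[...,2]>150)&(hsv[...,1]<50)&(Z>7)&(Z<17),'plate')
rect(reg&(Z>70)&(Z<95)&(Y<50),'post')
rect((Z>20)&(Y<-200)&(X<560)&(X>350)&(Y>-420),'pod')
rect((Z>30)&(Y<-350)&(X<560)&(X>400)&(Y>-520),'tin')
big=cv2.resize(im[120:260,170:440],(1080//1,560),interpolation=cv2.INTER_CUBIC)
save(cv2.resize(im[125:255,340:440],(600,780)[:2] if 0 else (460,600),interpolation=cv2.INTER_CUBIC),'blk.png')
```

```text
blk[374. 138.] 151 med [ 678. -312.] rect [ 678.1 -313.3] [39.5 30.8] 79.4 z 49.0 R 747.0
blk[410. 160.] 131 med [ 616. -408.] rect [ 617.8 -408.5] [37.3 32.4] 8.1 z 50.0 R 741.0
blk[373. 172.] 164 med [ 583. -308.] rect [ 585.4 -312.1] [33.8 49. ] 57.2 z 48.2 R 663.0
blk[409. 168.] 47 med [ 595. -406.] rect [ 594.8 -412.1] [35.9 16.7] 85.9 z 35.9 R 724.0
rail 211 med [589. 178.] rect [552.3 141.8] [167.7  62.9] 43.2 z 72.9 R 570.0
plate 5226 med [577.  80.] rect [585.4  83.4] [278.4 218.1] 87.3 z 13.0 R 591.0
post 0 med [nan nan] rect [0. 0.] [0. 0.] 0.0 z nan R 0.0
pod 798 med [ 422. -274.] rect [ 442.  -291.2] [170.1 174.7] 36.0 z 43.4 R 529.0
tin 291 med [ 430. -376.] rect [ 429.5 -380.1] [45.8 43.9] 88.6 z 54.9 R 573.0
  return _methods._mean(a, axis=axis, dtype=dtype,
  ret = um.true_divide(
  ret = ret.dtype.type(ret / rcount)
```

Emit:
drive_tool([
  [0,0,0,0.118],
  [0,0,0,0.118],
  [0,0,0,0.118],
  [0,0,0,0.118],
  [0,0,0,0.118],
  [0,0,0,0.118],
  [0,0,0,0.115],
  [1.45,-3.43,0,0],
  [1.45,-3.43,0,0],
  [1.45,-3.43,0,0],
  [1.45,-3.43,0,0],
  [1.45,-3.43,0,0],
], jaw=0)

```text
clock: 1.1
eef_pos: [308.9, -499.8, 248.0]
tcp_rot: [-3.141, 0.001, -0.575]
contact_force: [0.3, -0.3, -0.1]
opening: 0.996
```

Emit:
drive_tool([
  [1.45,-3.43,0,0],
  [1.45,-3.43,0,0],
  [1.45,-3.43,0,0],
  [1.45,-3.43,0,0],
  [1.45,-3.43,0,0],
  [1.45,-3.43,0,0],
  [1.45,-3.43,0,0],
  [1.45,-3.43,0,0],
  [1.45,-3.43,0,0],
  [0,0,0,0],
  [0,0,0,0],
  [0,0,0,0],
])

```text
clock: 2.1
eef_pos: [584.6, -312.8, 247.7]
tcp_rot: [3.141, 0.001, -0.573]
contact_force: [-0.5, 0.4, -0.2]
opening: 1.001
```

```bash
cat >> h.py <<'E'
def rect(p,n):
    q=cv2.minAreaRect(p[:,:2].astype(np.float32))
    print(n,len(p),'med',np.round(np.median(p,0),1),'rect',np.round(q[0],1),np.round(q[1],1),round(q[2],1))
def togo(x,y,z,yaw):
    s=r.sense();e=s['eef_pos'];a=s['tcp_rot'][2]
    d=np.array([x,y])-e[:2]
    print('pose',e.round(1),s['tcp_rot'].round(4),'turn',round(float(a-yaw),4))
    c,k=np.cos(yaw),np.sin(yaw)
    print('after turn, tool cm',round((c*d[0]+k*d[1])/10,3),round((k*d[0]-c*d[1])/10,3),round((e[2]-z)/10,3),'clock',s['clock'],'F',s['contact_force'].round(1),'open',s['opening'])
E
python3 - <<'E'
from h import *
im,d,w=pts('wrist');np.savez('wr1.npz',im=im,w=w)
save(im,'wr1.png')
hsv=cv2.cvtColor(im,cv2.COLOR_RGB2HSV);X,Y,Z=w[...,0],w[...,1],w[...,2]
g=(hsv[...,0]>45)&(hsv[...,0]<85)&(hsv[...,1]>120)&(Z>33)&(Z<39)
n,l,st,c=cv2.connectedComponentsWithStats(g.astype(np.uint8))
for i in range(1,n):
    if st[i,4]>200: rect(w[l==i],'top'+str(np.round(c[i])))
m=(Z>47)&(Z<53)&(hsv[...,1]<90)&(np.hypot(X-585,Y+312)<40)
rect(w[m],'pulley')
togo(585,-312,22,-.574)
E
```

```text
top[221.  97.] 790 med [ 675.  -327.9   36.9] rect [ 677. -320.] [49.4 33.7] 75.4
top[321. 100.] 809 med [ 622.8 -407.4   36.8] rect [ 613.  -410.8] [49.9 34.1] 9.7
top[267. 156.] 230 med [ 596.8 -329.3   36.8] rect [ 594. -324.] [25.3 23.3] 55.0
pulley 571 med [ 585.4 -313.5   50.8] rect [ 585.  -313.1] [28.6 29. ] 46.8
pose [ 584.2 -313.3  247.9] [ 3.1411e+00  1.0000e-03 -5.7450e-01] turn -0.0005
after turn, tool cm -0.001 -0.15 22.589 clock 2.15 F [-0.4 -0.3  0.3] open 1.0009220975701068
```

View pics/wr1.png

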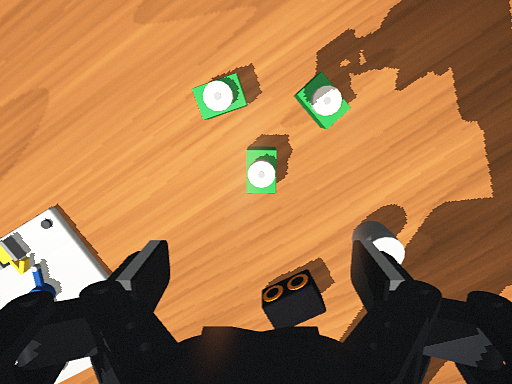

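Emit:
drive_tool([
  [0.1,-0.05,3,0],
  [0,0,3,0],
  [0,0,3,0],
  [0,0,3,0],
  [0,0,3,0],
  [0,0,3,0],
  [0,0,2,0],
  [0,0,1.5,0],
  [0,0,1.1,0],
  [0,0,0,0],
  [0,0,0,0],
])

```text
clock: 3.07
eef_pos: [586.2, -313.5, 22.7]
tcp_rot: [3.142, -0.0, -0.575]
contact_force: [-0.0, 0.5, 0.3]
opening: 0.998
```

Emit:
drive_tool([
  [0,0,0,0],
  [0,0,0,0],
  [0,0,0,0],
  [0,0,0,0],
  [0,0,0,0],
  [0,0,0,0],
  [0,0,0,0],
  [0,0,0,0],
  [0,0,0,0],
  [0,0,0,0],
  [0,0,0,0],
  [0,0,0,0],
], jaw=1, force=35)

```text
clock: 4.07
eef_pos: [586.8, -313.2, 23.3]
tcp_rot: [-3.142, -0.001, -0.574]
contact_force: [-1.4, 0.5, 5.8]
opening: 0.392
```

Emit:
drive_tool([
  [0,0,-1,0],
  [0,0,-2,0],
  [0,0,-3,0],
  [0,0,-3,0],
  [0,0,-3,0],
  [0,0,-3,0],
  [0,0,-3,0],
  [0,0,-2,-0.1],
  [0,0,0,-0.1],
  [0,0,0,-0.1],
  [0,0,0,-0.1],
  [0,0,0,-0.127],
])

```text
clock: 5.07
eef_pos: [585.9, -312.6, 222.8]
tcp_rot: [-3.141, 0.0, -0.044]
contact_force: [0.6, -0.2, -2.0]
opening: 0.393
```

Emit:
drive_tool([
  [-0.15,-2,0,0],
  [-0.15,-3.5,0,0],
  [-0.15,-3.5,0,0],
  [-0.15,-3.5,0,0],
  [-0.15,-3.5,0,0],
  [-0.15,-3.5,0,0],
  [-0.15,-3.5,0,0],
  [-0.15,-3.5,0,0],
  [-0.15,-3.5,0,0],
  [-0.15,-3.5,0,0],
  [-0.15,-3.5,0,0],
  [-0.15,-3.5,0,0],
])

```text
clock: 6.07
eef_pos: [587.6, 94.1, 222.7]
tcp_rot: [-3.142, 0.0, -0.049]
contact_force: [0.0, -0.0, -2.6]
opening: 0.397
```

Emit:
drive_tool([
  [-0.16,-3.5,0,0],
  [0,-3.5,0,0],
  [0,-1.5,0,0],
  [0,0,0,0],
  [0,0,0,0],
  [0,0,0,0],
  [0,0,0,0],
])

```text
clock: 6.65
eef_pos: [590.7, 176.0, 222.3]
tcp_rot: [3.141, 0.0, -0.05]
contact_force: [-0.2, -0.4, -2.1]
opening: 0.39
```

Run:
```python
from h import *
im,d,w=pts('wrist');np.savez('wr2.npz',im=im,w=w)
save(im,'wr2.png')
hsv=cv2.cvtColor(im,cv2.COLOR_RGB2HSV);X,Y,Z=w[...,0],w[...,1],w[...,2]
m=(Z>68)&(Z<77)&(abs(X-590)<60)&(abs(Y-178)<30); 
if m.sum()>10: rect(w[m],'rail')
m=(hsv[...,2]>130)&(hsv[...,1]<60)&(Z>8)&(Z<17)
if m.sum()>10:rect(w[m],'plate')
m=(hsv[...,1]>150)&((hsv[...,0]<8)|(hsv[...,0]>172))&(Z>60)&(Z<90)
if m.sum()>10:rect(w[m],'red')
im2,d2,w2=pts('top');save(cv2.resize(im2[110:235,170:300],(624,600),interpolation=cv2.INTER_CUBIC),'top2.png')
togo(590,178.3,200,-.047)
```

```text
rail 1118 med [602.1 177.1  72.8] rect [601.2 176.9] [21.3 44.7] 86.5
plate 28660 med [605.9  80.5  12.9] rect [583.9  82.6] [279.9 219.3] 87.1
red 368 med [516.8  72.2  82.3] rect [513.4  70.6] [15.3 15. ] 14.7
pose [590.8 176.1 222.3] [ 3.1414e+00  1.0000e-04 -5.0700e-02] turn -0.0037
after turn, tool cm -0.093 -0.214 2.234 clock 6.75 F [-0.7  0.2 -2.2] open 0.3935959604953239
```

View pics/wr2.png

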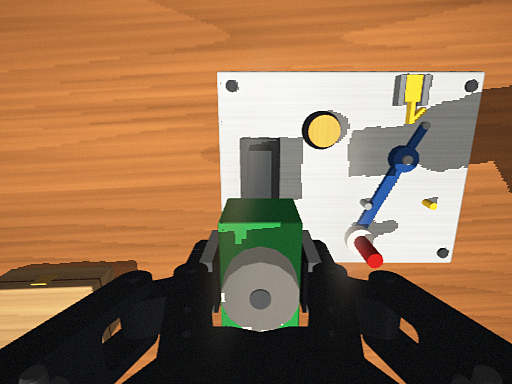

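Run:
```python
from h import *
z=np.load('wr2.npz');im=z['im'];w=z['w']
X,Y,Z=w[...,0],w[...,1],w[...,2]
h=np.hypot(X-590,Y-177)<45
print(np.histogram(Z[h&(Z>150)],bins=range(180,270,3)))
for a,b in((245,253),(231,239)):
    m=h&(Z>a)&(Z<b)
    if m.sum()>5:
        q=w[m];rect(q,(a,b))
        if a==245:
            A=np.c_[q[:,:2],np.ones(len(q))]; print(cv2.minEnclosingCircle(q[:,:2].astype(np.float32)), 'tilt',np.linalg.lstsq(A,q[:,2],rcond=None)[0])
togo(588.7,177.5,97,-.0515)
```

```text
(array([   0,    0,    0,    0,    0,    0,   26,  108,  118,  116,  145,
        194,  251,  258,  305,  305,  345,  367, 3543,  522,  468,  948,
        721, 4524,  640,  704, 1241, 3211, 1128]), array([180, 183, 186, 189, 192, 195, 198, 201, 204, 207, 210, 213, 216,
       219, 222, 225, 228, 231, 234, 237, 240, 243, 246, 249, 252, 255,
       258, 261, 264, 267]))
(245, 253) 5617 med [593.  177.2 249.9] rect [589.8 177.5] [86.1 30.1] 85.3
((602.0931396484375, 176.50527954101562), 43.08696746826172) tilt [-1.66270367e-02  2.28359283e-03  2.59162278e+02]
(231, 239) 4291 med [605.  176.3 235.8] rect [589.7 177.2] [60.7 50.3] 87.5
pose [590.8 176.1 222.3] [ 3.1414e+00  1.0000e-04 -5.0700e-02] turn 0.0008
after turn, tool cm -0.219 -0.127 12.534 clock 6.75 F [-0.7  0.2 -2.2] open 0.3935959604953239
```

Run:
```python
from h import *
z=np.load('wr2.npz');im=z['im'];w=z['w']
hsv=cv2.cvtColor(im,cv2.COLOR_RGB2HSV);X,Y,Z=w[...,0],w[...,1],w[...,2]
v,u=np.mgrid[:384,:512]
m=(Z>246.5)&(Z<253)&(hypot:=np.hypot(u-260,v-290)<50)&(hsv[...,1]<60)
p=w[m];rect(p,'pulley');print(cv2.minEnclosingCircle(p[:,:2].astype(np.float32)),np.percentile(p,[1,99],axis=0).round(1))
g=(hsv[...,0]>45)&(hsv[...,0]<85)&(hsv[...,1]>120)&(Z>232.5)&(Z<239)&(v<340)
p=w[g];rect(p,'grn');print(np.percentile(p,[1,99],axis=0).round(1))
```

```text
pulley 4546 med [591.1 177.2 249.9] rect [589.4 176.4] [31.1 35.5] 34.5
((589.4078979492188, 177.06600952148438), 19.174097061157227) [[576.  163.2 246.9]
 [604.  191.1 251.5]]
grn 3036 med [606.8 173.1 235.8] rect [589.7 177. ] [34.5 50.5] 86.4
[[565.9 159.8 233.4]
 [614.5 194.1 237.4]]
```

Emit:
drive_tool([
  [-0.1,-0.05,0,0],
  [0,0,2,0],
  [0,0,2.5,0],
  [0,0,2.5,0],
  [0,0,2.5,0],
  [0,0,1.5,0],
  [0,0,1,0],
  [0,0,0.4,0],
  [0,0,0,0],
  [0,0,0,0],
  [0,0,0,0],
])

```text
clock: 7.67
eef_pos: [590.7, 178.2, 99.6]
tcp_rot: [-3.141, -0.002, -0.049]
contact_force: [1.3, 0.8, -2.0]
opening: 0.39
```

Emit:
drive_tool([
  [0,0,0.1,0],
  [0,0,0.1,0],
  [0,0,0,0],
  [0,0,0,0],
])

```text
clock: 8.0
eef_pos: [589.9, 178.0, 96.5]
tcp_rot: [-3.141, -0.0, -0.049]
contact_force: [-0.3, -0.3, -1.6]
opening: 0.394
```

```bash
cat > chk.py <<'E'
from h import *
im,d,w=pts('wrist')
hsv=cv2.cvtColor(im,cv2.COLOR_RGB2HSV);X,Y,Z=w[...,0],w[...,1],w[...,2]
h=(np.hypot(X-589,Y-177)<45)
g=(hsv[...,0]>45)&(hsv[...,0]<85)&(hsv[...,1]>120)&(Z>104.5)&(Z<113)&h
if g.sum()>50: rect(w[g],'grn')
m=(Z>117)&(Z<127)&(np.hypot(X-589,Y-177)<19)&(hsv[...,1]<60)
if m.sum()>50: rect(w[m],'pulley')
m=(Z>69)&(Z<76)&(X>615)&(X<640)&(abs(Y-178)<30)
if m.sum()>50: rect(w[m],'rail end'); print(np.percentile(w[m],[2,98],axis=0).round(1))
import sys
save(im,sys.argv[1])
for i in range(3): togo(589.8,176.6,95,-.0515)
E
python3 chk.py wr3.png
```

```text
grn 2726 med [606.7 172.3 110. ] rect [588.5 172.6] [46.8 50.3] 86.7
pulley 5100 med [590.9 178.4 124. ] rect [588.7 178. ] [35.9 30.3] 84.0
rail end 734 med [619.6 176.4  72.8] rect [619.2 176.1] [21.7  9. ] 88.0
[[615.2 165.6  70.2]
 [623.6 186.6  74. ]]
pose [589.9 178.   96.4] [-3.1415e+00 -2.0000e-04 -4.9100e-02] turn 0.0024
after turn, tool cm -0.0 0.14 0.145 clock 8.05 F [-0.5 -0.4 -1.9] open 0.39016308260086746
pose [589.9 178.   96.4] [-3.1415e+00 -2.0000e-04 -4.9100e-02] turn 0.0024
after turn, tool cm -0.0 0.14 0.145 clock 8.05 F [-0.5 -0.4 -1.9] open 0.39016308260086746
pose [589.9 178.   96.4] [-3.1415e+00 -2.0000e-04 -4.9100e-02] turn 0.0024
after turn, tool cm -0.0 0.14 0.145 clock 8.05 F [-0.5 -0.4 -1.9] open 0.39016308260086746
```

Emit:
drive_tool([
  [0,0.05,0.1,0],
  [0,0,0.05,0],
  [0,0,0,0],
  [0,0,0,0],
])

```text
clock: 8.38
eef_pos: [589.9, 177.5, 95.2]
tcp_rot: [-3.142, -0.0, -0.049]
contact_force: [-1.7, -0.6, 5.2]
opening: 0.395
```

Emit:
drive_tool([
  [0,0,0,0],
  [0,0,0,0],
  [0,0,0,0],
  [0,0,0,0],
  [0,0,0,0],
  [0,0,0,0],
], jaw=0.3)

```text
clock: 8.88
eef_pos: [589.8, 177.5, 94.7]
tcp_rot: [3.142, 0.0, -0.049]
contact_force: [0.8, 0.8, 0.1]
opening: 0.703
```

Emit:
drive_tool([
  [0,0,-0.5,0],
  [0,0,-1,0],
  [0,0,-2,0],
  [0,0,-3,0],
  [0,0,-3,0],
  [0,0,-3,0],
  [0,0,-1,0],
  [0,0,0,0],
  [0,0,0,0],
  [0,0,0,0],
])

```text
clock: 9.72
eef_pos: [589.0, 177.2, 228.5]
tcp_rot: [3.141, 0.002, -0.049]
contact_force: [-0.1, -0.2, -1.4]
opening: 0.7
```

```bash
python3 chk.py wr4.png
python3 - <<'E'
from h import *
im,d,w=pts('wrist')
hsv=cv2.cvtColor(im,cv2.COLOR_RGB2HSV);Z=w[...,2]
m=(hsv[...,1]>150)&((hsv[...,0]<8)|(hsv[...,0]>172))&(Z>79)&(Z<90)
if m.sum()>10:rect(w[m],'red')
E
```

```text
grn 740 med [603.  170.6 108.8] rect [589.1 178.3] [32.6 49.4] 87.7
pulley 1065 med [589.8 178.8 122.8] rect [589.2 178.9] [29.2 28.8] 23.7
rail end 229 med [619.4 176.5  72.8] rect [619.3 176.1] [21.5  8.5] 87.2
[[615.3 165.4  71.3]
 [623.7 186.8  74.3]]
pose [588.8 177.2 228.1] [ 3.1407e+00  2.6000e-03 -4.9200e-02] turn 0.0023
after turn, tool cm 0.1 0.052 13.311 clock 9.7667 F [-0.   0.3 -0.1] open 0.6985365780512557
pose [588.8 177.2 228.1] [ 3.1407e+00  2.6000e-03 -4.9200e-02] turn 0.0023
after turn, tool cm 0.1 0.052 13.311 clock 9.7667 F [-0.   0.3 -0.1] open 0.6985365780512557
pose [588.8 177.2 228.1] [ 3.1407e+00  2.6000e-03 -4.9200e-02] turn 0.0023
after turn, tool cm 0.1 0.052 13.311 clock 9.7667 F [-0.   0.3 -0.1] open 0.6985365780512557
red 212 med [514.3  71.   83.5] rect [513.6  70.5] [15.5 14.6] 20.5
```

View pics/wr4.png

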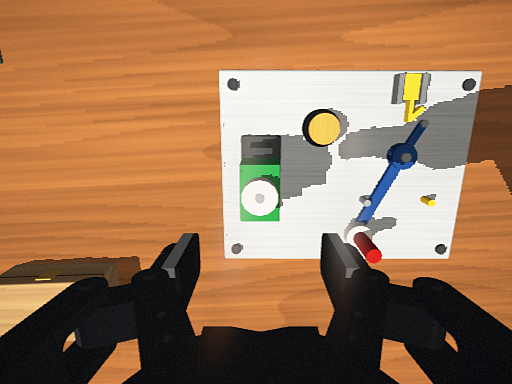

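Run:
```python
from h import *
z=np.load('wr2.npz');w=z['w']
print(w[198:210:2,420:440:2].reshape(-1,3).round()[np.argsort(-w[198:210:2,420:440:2,2].ravel())[:6]])
print(w[198:212:2,358:374:2,2].round())
togo(513.3,70.3,226,-.501)
```

```text
[[546. -10.  32.]
 [548. -10.  32.]
 [548.  -8.  32.]
 [548. -12.  32.]
 [550. -12.  31.]
 [546.  -8.  31.]]
[[13. 14. 13. 12. 13. 12. 13. 21.]
 [13. 16. 18. 21. 14. 11. 19. 24.]
 [13. 17. 22. 26. 27. 26. 23. 25.]
 [13. 18. 24. 30. 31. 30. 31. 24.]
 [12. 13. 24. 31. 33. 31. 32. 25.]
 [13. 13. 12. 30. 31. 31. 31. 24.]
 [11. 13. 13. 19. 23. 24. 25. 24.]]
pose [588.9 177.2 228. ] [ 3.1406e+00  2.7000e-03 -4.9200e-02] turn 0.4518
after turn, tool cm -1.495 13.004 0.203 clock 9.8167 F [ 0.2  0.1 -0.1] open 0.6992175998276839
```

Emit:
drive_tool([
  [0,0,0,0.113],
  [0,0,0,0.113],
  [0,0,0,0.113],
  [0,0,0,0.113],
  [-0.3,2.6,0,0],
  [-0.3,2.6,0,0],
  [-0.3,2.6,0,0],
  [-0.3,2.6,0,0],
  [-0.3,2.6,0,0],
  [0,0,0,0],
  [0,0,0,0],
  [0,0,0,0],
], jaw=0.4)

```text
clock: 10.82
eef_pos: [514.5, 70.9, 229.4]
tcp_rot: [-3.141, 0.0, -0.502]
contact_force: [-0.2, -0.2, 0.0]
opening: 0.6
```

```bash
python3 -c "
from h import *
togo(513.3,70.3,64,-.501)"
```

```text
pose [514.5  70.9 229.4] [-3.1415e+00  4.0000e-04 -5.0170e-01] turn -0.0007
after turn, tool cm -0.077 0.114 16.535 clock 10.8167 F [-0.2 -0.2  0. ] open 0.6001930956337963
```

Emit:
drive_tool([
  [-0.08,0.1,2,0],
  [0,0,3,0],
  [0,0,3,0],
  [0,0,3,0],
  [0,0,3,0],
  [0,0,1.5,0],
  [0,0,1,0],
  [0,0,0,0],
  [0,0,0,0],
])

```text
clock: 11.57
eef_pos: [513.4, 70.7, 64.6]
tcp_rot: [3.141, 0.0, -0.501]
contact_force: [-0.2, -0.2, 0.5]
opening: 0.602
```

Emit:
drive_tool([
  [0,0,0,0],
  [0,0,0,0],
  [0,0,0,0],
  [0,0,0,0],
  [0,0,0,0],
  [0,0,0,0],
  [0,0,0,0],
  [0,0,0,0],
  [0,0,0,0],
  [0,0,0,0],
], jaw=1, force=40)

```text
clock: 12.4
eef_pos: [513.2, 69.3, 66.0]
tcp_rot: [3.141, -0.001, -0.501]
contact_force: [-2.4, -7.5, 7.3]
opening: 0.173
```

Emit:
drive_tool([
  [0.0125,0.5,0,-0.05],
  [0.0125,0.5,0,-0.05],
  [0.0125,0.5,0,-0.05],
  [0.0125,0.5,0,-0.05],
  [0.0125,0.5,0,-0.05],
  [0.0125,0.5,0,-0.05],
  [0.0125,0.5,0,-0.05],
  [0.0125,0.5,0,-0.05],
  [0,0,0,0],
  [0,0,0,0],
])

```text
clock: 13.23
eef_pos: [501.4, 32.7, 66.0]
tcp_rot: [-3.14, -0.001, -0.102]
contact_force: [-3.2, 6.2, 7.6]
opening: 0.175
```

```bash
cat > ang.py <<'E'
from h import *
s=r.sense();e=s['eef_pos'];v=e[:2]-[600.8,21.7]
print('R',np.hypot(*v),'joint',(np.arctan2(v[1],v[0])+.0506)%(2*np.pi)-2.69,'yaw',s['tcp_rot'][2],e.round(1),s['contact_force'].round(1),s['opening'],s['clock'])
E
python3 ang.py
```

```text
R 100.02792411573489 joint 0.3921728159777018 yaw -0.10213246405668874 [501.4  32.7  66. ] [-3.2  6.2  7.6] 0.17498068760761576 13.2333
```

Tracking the arc well. On to 0.8.

Emit:
drive_tool([
  [0.0125,0.5,0,-0.05],
  [0.0125,0.5,0,-0.05],
  [0.0125,0.5,0,-0.05],
  [0.0125,0.5,0,-0.05],
  [0.0125,0.5,0,-0.05],
  [0.0125,0.5,0,-0.05],
  [0.0125,0.5,0,-0.05],
  [0.0125,0.5,0,-0.05],
  [0,0,0,0],
  [0,0,0,0],
])

```text
clock: 14.07
eef_pos: [504.4, -6.7, 65.9]
tcp_rot: [-3.14, 0.001, 0.298]
contact_force: [-6.0, 7.5, 10.6]
opening: 0.17
```

```bash
python3 ang.py
```

```text
R 100.51267510478804 joint 0.7890225856409847 yaw 0.2975068599309616 [504.4  -6.7  65.9] [-6.   7.5 10.6] 0.1698732206760205 14.0667
```

Emit:
drive_tool([
  [0.0075,0.3,0,-0.03],
  [0.0075,0.3,0,-0.03],
  [0.005,0.2,0,-0.02],
  [0,0,0,0],
  [0,0,0,0],
  [0,0,0,0],
])

```text
clock: 14.57
eef_pos: [506.8, -14.0, 65.9]
tcp_rot: [-3.14, 0.001, 0.378]
contact_force: [-6.7, 7.0, 12.6]
opening: 0.176
```

```bash
python3 ang.py
```

```text
R 100.54918021122101 joint 0.8655548030688189 yaw 0.3775589622315876 [506.8 -14.   65.9] [-6.7  7.  12.6] 0.17552681566889994 14.5667
```

Emit:
drive_tool([
  [0,0.2,0,-0.02],
  [0,0.1,0,-0.01],
  [0,0,0,0],
  [0,0,0,0],
])

```text
clock: 14.9
eef_pos: [507.9, -16.8, 65.9]
tcp_rot: [-3.14, 0.001, 0.408]
contact_force: [-8.8, 7.6, 12.4]
opening: 0.175
```

Emit:
drive_tool([
  [0,0.1,0,0],
  [0,0,0,0],
  [0,0,0,0],
])

```text
clock: 15.15
eef_pos: [508.2, -17.6, 65.9]
tcp_rot: [-3.139, 0.001, 0.408]
contact_force: [-7.2, 8.2, 12.3]
opening: 0.176
```

```bash
python3 ang.py
```

```text
R 100.61127669470869 joint 0.9034493901923084 yaw 0.407710425035823 [508.2 -17.6  65.9] [-7.2  8.2 12.3] 0.17563080297158568 15.15
```

Emit:
drive_tool([
  [0,0.1,0,0],
  [0,0,0,0],
  [0,0,0,0],
])

```text
clock: 15.4
eef_pos: [508.5, -18.4, 65.9]
tcp_rot: [-3.139, 0.001, 0.408]
contact_force: [-7.9, 9.2, 13.0]
opening: 0.177
```

Emit:
drive_tool([
  [0,0.1,0,0],
  [0,0,0,0],
  [0,0,0,0],
])

```text
clock: 15.65
eef_pos: [508.6, -18.8, 65.9]
tcp_rot: [-3.138, 0.001, 0.408]
contact_force: [-8.9, 12.4, 13.3]
opening: 0.174
```

```bash
python3 ang.py
```

```text
R 100.64948289584429 joint 0.9159715159226889 yaw 0.40764319641420976 [508.6 -18.8  65.9] [-8.9 12.4 13.3] 0.17363941468221994 15.65
```

Emit:
drive_tool([
  [0,0.1,0,0],
  [0,0,0,0],
  [0,0,0,0],
])

```text
clock: 15.9
eef_pos: [508.7, -19.0, 65.9]
tcp_rot: [-3.137, 0.002, 0.407]
contact_force: [-9.2, 19.0, 14.8]
opening: 0.175
```

Emit:
drive_tool([
  [0,0.1,0,0],
  [0,0,0,0],
  [0,0,0,0],
  [0,0,0,0],
])

```text
clock: 16.23
eef_pos: [508.8, -19.3, 65.8]
tcp_rot: [-3.136, 0.002, 0.407]
contact_force: [-10.9, 23.9, 16.2]
opening: 0.174
```

```bash
python3 ang.py
python3 - <<'E'
from h import *
im,d,w=pts('top');s,d2,w2=pts('scene')
save(np.hstack([cv2.resize(im[120:230,175:295],(400,366),interpolation=cv2.INTER_CUBIC),cv2.resize(s[180:270,220:345],(400,366),interpolation=cv2.INTER_CUBIC)]),'fin.png')
Z=w[...,2];hsv=cv2.cvtColor(im,cv2.COLOR_RGB2HSV)
m=(hsv[...,0]>45)&(hsv[...,0]<85)&(hsv[...,1]>100)&(Z>100)&(Z<130)|(Z>112)&(Z<130)&(abs(w[...,0]-589)<25)&(abs(w[...,1]-178)<25)
if m.sum()>5: rect(w[m],'block')
E
```

```text
R 100.75046911132996 joint 0.9213574492464871 yaw 0.4070173517497715 [508.8 -19.3  65.8] [-10.9  23.9  16.2] 0.17447558703504912 16.2333
block 190 med [586.7 177.3 120.2] rect [589.3 178. ] [31.7 48.1] 85.9
```

View pics/fin.png

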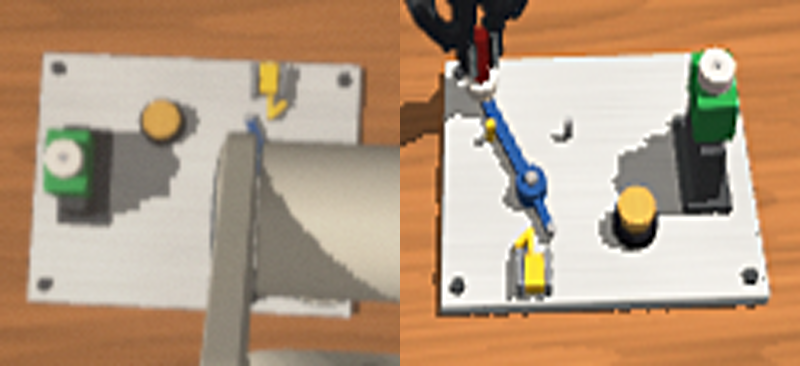

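The left (top) crop shows the block upright on the rail at (65,160). The right (scene) crop shows the arm against the yellow pin at (490,128), with the post still gripped. The push force has risen well above the spring's, so the arm is on its stop.

```bash
python3 -c "
from h import *
print(job.sign_off())"
```

```text
the job is handed in; nothing more can be done
None
```

The job is done and handed in at about 16 s of the 51 s. The idler block is on its rail, and the gripper is still holding the tensioner arm back against its end stop.

- **Block:** I picked up the green block nearest the base, stood it on the rail and let go. The last camera check put its centre at (589, 178) mm, against the rail's (589, 177.5). Its long axis was within about 1° of the rail's.
- **Tensioner arm:** I gripped the red post and swung it along its arc, past the click to the stop. At the end the post had stopped moving and the push had risen to about 26 N, against about 12 N for the spring alone. The last picture shows the arm touching the yellow pin.
- **Disagreement:** my estimate of the joint angle at the end was 0.92 rad, where the stop is at 0.90. I put that down to a 1–2 mm error in where I placed the pivot and to slight give in the gripper.
- **Not checked:** I saw no direct sign of the ratchet click; I judged it only from the angle reached. I did not look again at the gauge pod, tin, wooden box or spare blocks, but I planned the moves to stay clear of them. No unexpected contact force showed in the readings.

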